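Level the drum shelf with its push-and-turn foot

ROBOT

A 6-joint arm with a two-finger parallel gripper is mounted at the origin on the work surface. World frame = base frame: x ahead of the robot, y to its left, z up, the work surface at z = 0. Lengths are in m, angles in rad, forces in N, time in s.
With the tool pointing down it reaches from about 0.375 to 0.925 m from the base axis. Payload 5.7 kg.
Tool frame: the origin (TCP) lies at the very end of the fingers, on their centre line; the grasp point (between the pads) lies 19 mm behind it; z points along the fingers, y is the line along which they close (so a half turn about z gives the same grasp; the last joint's range is limited). The gripper opens to 85 mm and grips with 20 to 120 N. Pads are 22 mm wide; open, the fingers measure 114 mm over their backs; the gripper's body (76 mm by 85 mm) begins 54 mm behind the grasp point. The pads swing forward as they close: fully open they stand 13 mm farther back than shut.
Start: joints at [1.153, 0.359, 1.51, -0, 1.272, -0.115], TCP at [0.179, 0.573, 0.2] pointing down, gripper open.
Joint ranges: [-2.97, 2.97], [-1.01, 2.36], [0.21, 2.38], [-0.96, 4.11], [0.2, 2.71], [-2.98, 2.98]. Speed limits (rad/s): [2.39, 2.39, 3.14, 3.14, 3.14, 3.14].

INTERFACE

Orientations are given as [roll, pitch, yaw] about the fixed x, y, z axes, in that order (R = Rz(yaw) Ry(pitch) Rx(roll)).
In Python, from rig import ctrl gives the robot as it stands. The module is installed in compiled form; this text tells all that it offers.
- The arm moves only by the tool apply_moves, never from a script. Its argument "steps" is a list that holds one entry, the list of rows, each a list of 5 numbers: the shift along the tool's x, y, z in mm, then the turn about the tool's z in degrees, then the opening in per cent of the stroke, from 0 (shut) to 100 (fully open). A call has 1 to 12 rows; each row shifts and turns the commanded pose from where the row before left it, along the tool's axes as they then stand; what a row does not reach is not made up. A row lasts 1/12 s, in which the tool goes at most 41.7 mm and 7.16 degrees, less where a joint would pass 70% of its speed; a pose out of reach is approached as far as the arm can. A call is refused whole if a number of a shift passes 41.7 or a number of a turn 7.16, either way. A call with a gripper value outside its range is refused whole. The fingers move at their own pace and stop on an object; "force" is the grip in N (left out, the last holds). Time passes only in rows, so rows that do not move let the fingers close. It gives the time, the measured TCP pose, the force, the opening and the grip force at its end, in the units of the state.
- ctrl.state(): the state, without advancing time (a new reading comes with each control period).
- ctrl.camera(name): name is "side" or "top" or "wrist"; returns (picture, depth): 384x512x3 uint8, red, green, blue; 384x512 float32, m along the optical axis (not along the pixel's ray), 0 where there is no reading.
- ctrl.camera_model(name): a dict with "intrinsics" (3x3 intrinsics, pixels), "R" (3x3) and "t" (3): a world point X has camera coordinates R X + t; the wrist camera has in their place "T_tool_cam" (4x4, takes a point from camera to tool coordinates, whose origin is the TCP and whose axes are the flange's). Camera axes: x right, y down, z forward; pixel columns grow to the right and rows downward; lengths in m; the calibration is good to about 2 mm. A picture is of the moment at which its call begins: read the wrist's pose just before it. camera_model takes no time and is no camera call.
- ctrl.close_job(): hands the job in; it is judged then, once.
Trained networks look in the newest picture that a camera, given by its name, has taken for a name from the list of things; names that differ only in an ending like _2 or _b are one class to them, and where a whole thing is asked for, a point or a joint stands for the part that bears it (a point fixed in the world has none). Each returns a list of dicts, best first, with "p" (0 to 1); they miss things now and then, are a little off and sometimes report something else, mostly with a low value. They report only what shows in the picture. A call takes as long as a camera call.
- ctrl.boxes_of(camera, target): "location" ([x, y, z] in m, in the coordinates of the camera as it stood for that picture, good to about 4 mm: the middle of the surface that is visible of it).
The state is a dict: "time": time; "joint_positions": joint angles; "joint_velocities": joint speeds; "effort": joint torques, N m; "tool_pos": TCP position; "orientation": TCP orientation; "wrist_force": force on the tool from outside, world axes, zero at the start; "ft_torque": the same for the moment, N m; "gripper_width": finger opening in m; "grasp_force": force on a finger pad.
Only numpy, scipy, OpenCV 4.12 (cv2) and the standard library are available. Lean on these libraries where they do the work, as an engineer would, in place of code of your own. Each camera call takes 0.05 s, during which the arm holds its last target. There are 200 camera calls.

TASK

Put the yellow spirit level lengthwise inside the blue outline on the low grey shelf, press it firmly down onto the shelf and let go of it. Then push the red knob of the shelf's levelling foot down to its stop and, keeping it down, turn it until the bubble stands between the two black rings. Finish while still gripping the knob and holding it pressed down with the bubble centred; leave the drum, the bottle and the steel dish where they are.

Things in the scene. Friction and masses are not known exactly. Their poses are not given: they have to be found in the camera images.
- level_mid (a point): Loose spirit level: yellow bar, black ends, 180 mm long (its x), 26 wide (y), 40 high (z), about 0.2 kg, flat sides to grip across the width. This point is its centre, 20 mm above its underside. In its top, mid-length, a green vial along x with a pale bubble 20 mm long; two black rings 25 mm apart mark the centre.
- bubble (a joint): Position of the bubble's middle along the level's own +x, in m; 0 is centred, and between the rings means within about 2.5 mm. It runs to the higher end, stops at 18 mm either way, and needs about 2 s to settle.
- strip (a point): Centre of the blue outline on the shelf's top face (60 mm along its x, 240 along its y, z up). The shelf is a grey board 140 (x) by 300 mm (y), 18 thick, its top about 70 mm above the table; hinged at its +y end, the levelling foot at its -y end. The foot end starts 1.5 to 3.5 mm too low.
- knob_axis (a point): Point fixed to the stand on the upright axis of the levelling foot's knob, 40 mm beyond the shelf's -y end, at mid-height of its grip while up. Round red grip, 36 mm across, from 15 mm below to 15 mm above this point, standing on a round black flange 64 mm across, 6 mm thick, on which fingertips can push. Does not move with the shelf. z up, y along the shelf towards its hinge.
- plunger (a joint): How far the knob is pushed down, in m: 0 up, about 0.007 at its stop (over 0.006 counts as down). A spring resists with 1.5 N when up, 3 N at the stop; a firm push of 8 to 20 N in all makes its teeth drive the foot's screw. Let up, it springs back and turns idly.
- shelf: The shelf board itself; its origin lies on the hinge at the board's +y end, 9 mm below its top face, mid-width. x and y as for the strip.
- knob: The knob, red grip and black flange; origin at the centre of the flange's underside, 21 mm below knob_axis while up. Held down and turned clockwise (seen from above) it raises the foot end of the shelf: 1 rad moves the bubble about 11 mm towards the foot end; anticlockwise the reverse. At first 0.7 to 1.35 rad clockwise are needed, with up to 0.1 N m.
- drum: Bystander: loose stainless sterilising drum, 114 mm in diameter, 85 mm high, 0.8 kg; origin at the centre of its underside.
- bottle: Bystander: loose white bottle with a blue cap, 60 mm in diameter, 150 mm high; origin at the centre of its underside.
- dish: Bystander: loose open steel dish, 90 by 200 mm, 22 mm high, beyond the shelf; origin at the centre of its underside.

How it is judged:
By the outcome, as a careful person would: the job done as asked, in the order asked, and still so for the second after the job is handed in, while the arm keeps its last pose, push and grip.
It also fails if it takes over 67 s, if anything falls off the work surface, if the arm or the gripper's body presses on something with over 40 N, if the wrist force passes 120 N, or if a joint passes its speed limit or range.

## Working session

There is one attempt and no reset: what is moved stays moved. The work goes in short steps, Python scripts to look and compute and a tool call to move; the robot and the scene stay as the last step left them, time stands still between calls to the robot, and variables do not carry over. Pictures are saved under pics/ and viewed, at most 10 in all, crops included, and the job is handed in when it is done.

Besides the shell and the picture viewer there is one more tool, called as name([rows], argument=value, ...), one row to a line, values as JSON. apply_moves: Moves the arm, as the interface text tells. Its arguments: {"type":"object","properties":{"steps":{"type":"array"},"force":{"type":"number"}},"required":["steps"]}

```bash
mkdir -p pics; cat > h.py <<'E'
import numpy as np, cv2
from rig import ctrl
from scipy.spatial.transform import Rotation as Ro
def toolT():
    s=ctrl.state(); T=np.eye(4); T[:3,:3]=Ro.from_euler('xyz',s['orientation']).as_matrix(); T[:3,3]=s['tool_pos']; return T
def camT(n,T=None):
    m=ctrl.camera_model(n)
    if n=='wrist': return (toolT() if T is None else T)@np.array(m['T_tool_cam'])
    W=np.eye(4); R=np.array(m['R']); W[:3,:3]=R.T; W[:3,3]=-R.T@np.array(m['t']); return W
def shot(n):
    C=camT(n); p,d=ctrl.camera(n); return p,d,C
def pts(d,n,C):
    K=np.array(ctrl.camera_model(n)['intrinsics']); v,u=np.indices(d.shape)
    P=np.stack([(u-K[0,2])/K[0,0]*d,(v-K[1,2])/K[1,1]*d,d],-1); return P@C[:3,:3].T+C[:3,3]
def find(n,t,C,k=2):
    return [(round(b['p'],2),np.round(C[:3,:3]@np.array(b['location'])+C[:3,3],4)) for b in ctrl.boxes_of(n,t)[:k]]
E
python3 - <<'E'
from h import *
s=ctrl.state(); print({k:np.round(v,3) for k,v in s.items()})
ims=[]
for n in ['top','side']:
    p,d,C=shot(n); np.savez(n+'0.npz',p=p,d=d,C=C)
    cv2.imwrite(f'pics/{n}0.png',p[...,::-1]); print(n,C[:3,3].round(3))
    for t in ['level_mid','strip','knob','shelf','drum','bottle','dish']: print(t,find(n,t,C))
E
```

```text
{'time': np.float64(0.0), 'joint_positions': array([ 1.153,  0.36 ,  1.511, -0.   ,  1.272, -0.115]), 'joint_velocities': array([ 0.   ,  0.002,  0.002, -0.001,  0.001, -0.001]), 'effort': array([-2.0000e-03, -5.2763e+01, -2.7862e+01, -0.0000e+00,  1.3000e-02,
       -0.0000e+00]), 'tool_pos': array([0.179, 0.572, 0.199]), 'orientation': array([-3.14 , -0.   ,  2.839]), 'wrist_force': array([0.015, 0.805, 0.564]), 'ft_torque': array([-0.012, -0.018, -0.027]), 'grasp_force': np.float64(0.0), 'gripper_width': np.float64(0.085)}
top [ 0.433 -0.008  1.558]
level_mid [(0.69, array([0.5216, 0.332 , 0.0345]))]
strip [(0.9, array([ 0.5343, -0.0179,  0.0694]))]
knob [(0.69, array([ 0.5555, -0.2053,  0.0874]))]
shelf [(0.76, array([ 0.5353, -0.0181,  0.0709]))]
drum [(0.97, array([0.7107, 0.3038, 0.0864])), (0.7, array([ 0.5545, -0.2049,  0.0911]))]
bottle [(0.7, array([ 0.6001, -0.3762,  0.0989])), (0.28, array([0.7089, 0.3024, 0.0874]))]
dish [(0.68, array([ 0.5339, -0.0219,  0.0693])), (0.62, array([ 0.791 , -0.0623,  0.0008]))]
side [0.337 0.738 0.546]
level_mid [(0.6, array([0.5132, 0.3428, 0.0376]))]
strip []
knob [(0.64, array([ 0.5537, -0.1942,  0.0934]))]
shelf [(0.84, array([0.5301, 0.021 , 0.0693]))]
drum [(0.9, array([0.7005, 0.331 , 0.0786]))]
bottle [(0.89, array([ 0.6034, -0.3682,  0.0918]))]
dish [(0.72, array([ 0.7935, -0.0586,  0.0029]))]
```

View pics/top0.png

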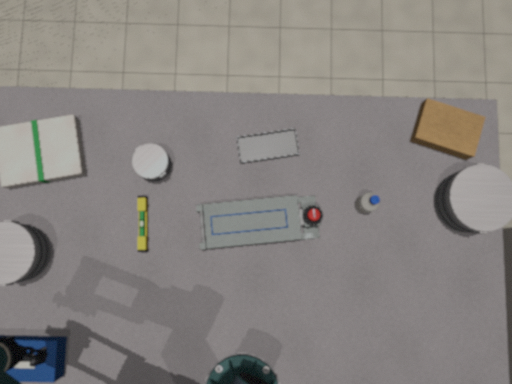

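View pics/side0.png

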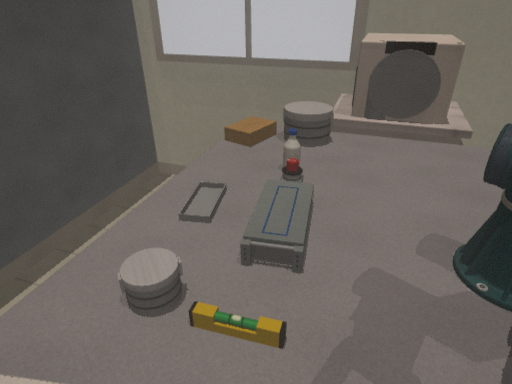

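```bash
cat > m.py <<'E'
from h import *
def rect(mask,P,zr):
    m=mask&(P[...,2]>zr[0])&(P[...,2]<zr[1]); q=P[m]
    (c,s,a)=cv2.minAreaRect(q[:,:2].astype(np.float32)*1000)
    b=cv2.boxPoints((c,s,a)); e=b[1]-b[0]; f=b[2]-b[1]; L=e if np.hypot(*e)>np.hypot(*f) else f
    return len(q),np.round(c,1),np.round(s,1),'long axis deg',round(np.degrees(np.arctan2(L[1],L[0])),1),'z',np.round(np.percentile(q[:,2],[5,50,95]),4)
def masks(p):
    h=cv2.cvtColor(p,cv2.COLOR_RGB2HSV); H,S,V=[h[...,i] for i in range(3)]
    return {'yellow':(H>18)&(H<35)&(S>120)&(V>80),'blue':(H>95)&(H<130)&(S>100)&(V>60),'red':((H<8)|(H>172))&(S>120)&(V>60)}
E
python3 - <<'E'
from m import *
for n in ['top','side']:
    z=np.load(n+'0.npz'); P=pts(z['d'],n,z['C']); M=masks(z['p'])
    for k,zr in [('yellow',(.02,.08)),('blue',(.055,.085)),('red',(.07,.13))]:
        try: print(n,k,*rect(M[k],P,zr))
        except Exception as e: print(n,k,e)
E
```

```text
top yellow 274 [520.7 333.5] [169.7  24. ] long axis deg 3.0 z [0.0217 0.0387 0.0453]
top blue 1046 [100.4 631.2] [121.2 145.7] long axis deg -89.8 z [0.0731 0.0799 0.0841]
top red 114 [ 556.9 -210.3] [37.9 43. ] long axis deg -88.3 z [0.0861 0.1156 0.1226]
side yellow 1030 [522.8 334.7] [167.8  28.5] long axis deg 3.6 z [0.0215 0.0397 0.0422]
side blue 61 [533.7  -6.4] [ 57.7 231.1] long axis deg -83.1 z [0.0696 0.071  0.0719]
side red 125 [ 555.7 -207.8] [37.3 30.5] long axis deg 78.1 z [0.0921 0.1099 0.1189]
```

The top view has the level at pixel (142,224), the shelf outline at (250,222) and the knob at (313,214). In the side view the level is at (237,324) and the knob at (292,170). The two views agree: level about (0.521, 0.334) at 3°, shelf y axis about 96.7°, knob about (0.556, -0.209).

apply_moves([
  [[-39, -12.3, 0, 0, 100], [-39, -12.3, 0, 0, 100], [-39, -12.3, 0, 0, 100], [-39, -12.3, 0, 0, 100], [-39, -12.3, 0, 0, 100], [-39, -12.3, 0, 0, 100], [-39, -12.3, 0, 0, 100], [-39, -12.3, 0, 0, 100], [-39, -12.3, 0, 0, 100], [-39, -12.3, 0, 0, 100], [0, 0, 0, -7, 100], [0, 0, 0, -7, 100]],
], force=40)

```text
time: 1.8
tool_pos: [0.517, 0.3371, 0.1997]
orientation: [-3.141, 0.001, 3.085]
wrist_force: [-1.0, 1.3, 0.1]
gripper_width: 0.0856
grasp_force: 0.0
```

apply_moves([
  [[0, 0, 0, -6, 100], [0, 0, 0, 0, 100]],
])

```text
time: 1.97
tool_pos: [0.5148, 0.3385, 0.1997]
orientation: [-3.141, -0.0, -3.093]
wrist_force: [-0.5, -0.6, -0.0]
gripper_width: 0.0855
grasp_force: 0.0
```

```bash
cat > w.py <<'E'
from m import *
import sys
s=ctrl.state(); print(round(s['time'],2),np.round(s['tool_pos'],4),np.round(np.degrees(s['orientation']),2),'j',np.round(s['joint_positions'],2),'f',np.round(s['wrist_force'],1))
p,d,C=shot('wrist'); np.savez('w.npz',p=p,d=d,C=C); P=pts(d,'wrist',C); M=masks(p)
cv2.imwrite(f'pics/{sys.argv[1]}.png',p[...,::-1])
for a in sys.argv[2:]:
    k,lo,hi=a.split(',')
    if k in M:
        try: print(k,*rect(M[k],P,(float(lo),float(hi))))
        except Exception as e: print(k,'none',M[k].sum())
    else: print(k,find('wrist',k,C))
E
python3 w.py w1 yellow,.02,.06 level_mid,0,0
```

```text
1.97 [0.5148 0.3385 0.1997] [-1.7999e+02 -2.0000e-02 -1.7719e+02] j [ 0.47  0.38  1.47 -0.    1.29 -1.15] f [-0.5 -0.6 -0. ]
yellow 1817 [521.1 332.9] [167.5  25.9] long axis deg 3.2 z [0.0211 0.0391 0.0405]
level_mid [(0.6, array([0.511 , 0.3367, 0.0413]))]
```

apply_moves([
  [[-6.5, -5.3, 30, -0.4, 100], [0, 0, 38, 0, 100], [0, 0, 38, 0, 100], [0, 0, 36, 0, 100], [0, 0, 30, 0, 100], [0, 0, 19, 0, 100], [0, 0, 0, 0, 20], [0, 0, 0, 0, 10], [0, 0, 0, 0, 10], [0, 0, 0, 0, 10], [0, 0, 0, 0, 10], [0, 0, 0, 0, 10]],
], force=50)

```text
time: 3.07
tool_pos: [0.5222, 0.3345, 0.0104]
orientation: [3.141, 0.002, -3.089]
wrist_force: [0.3, -0.2, -0.7]
gripper_width: 0.0124
grasp_force: 0.0
```

apply_moves([
  [[0, 0, 0, 0, 10], [0, 0, 0, 0, 10], [0, 0, 0, 0, 10], [0, 0, 0, 0, 10], [0, 0, 0, 0, 10], [0, 0, 0, 0, 10]],
])

```text
time: 3.57
tool_pos: [0.5213, 0.334, 0.009]
orientation: [-3.142, 0.0, -3.088]
wrist_force: [0.4, -0.4, 1.6]
gripper_width: 0.0085
grasp_force: 1.0
```

```bash
python3 w.py w2 yellow,.01,.08; python3 - <<'E'
from m import *
p,d,C=shot('side'); cv2.imwrite('pics/s2.png',cv2.resize(p[180:384,100:372],None,fx=2.5,fy=2.5)[...,::-1])
E
```

```text
3.57 [0.5213 0.334  0.009 ] [-180.      0.   -176.95] j [ 0.46  0.6   1.64 -0.    0.9  -1.17] f [ 0.4 -0.4  1.6]
yellow 5778 [511.  332.5] [146.9  26.2] long axis deg 3.0 z [0.0214 0.0394 0.0405]
```

View pics/s2.png

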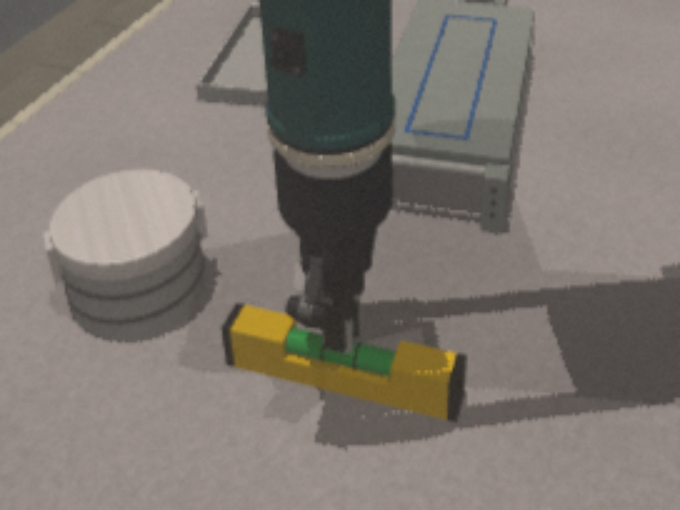

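View pics/w2.png

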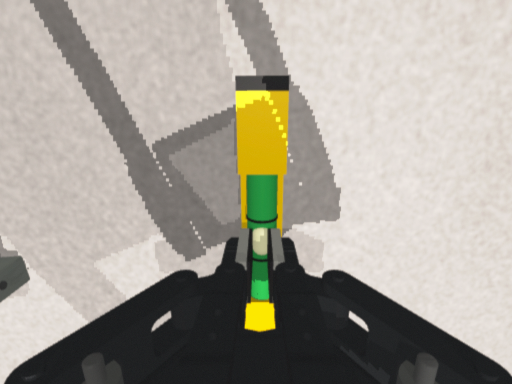

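```bash
python3 - <<'E'
from h import *
z=np.load('w.npz'); P=pts(z['d'],'wrist',z['C'])
for v in (90,140,185,200,215,222,240,250,260,280,300,315):
  print(v,[(u,*(P[v,u]*1000).round(0).astype(int)) for u in (232,239,243,248,262,276,280,286,292)])
print(ctrl.camera_model('wrist')['T_tool_cam'])
E
```

```text
90 [(232, np.int64(437), np.int64(310), np.int64(0)), (239, np.int64(438), np.int64(317), np.int64(39)), (243, np.int64(438), np.int64(319), np.int64(39)), (248, np.int64(438), np.int64(322), np.int64(39)), (262, np.int64(438), np.int64(329), np.int64(41)), (276, np.int64(437), np.int64(335), np.int64(40)), (280, np.int64(437), np.int64(337), np.int64(40)), (286, np.int64(437), np.int64(340), np.int64(39)), (292, np.int64(435), np.int64(348), np.int64(-1))]
140 [(232, np.int64(468), np.int64(311), np.int64(-2)), (239, np.int64(463), np.int64(318), np.int64(39)), (243, np.int64(462), np.int64(320), np.int64(40)), (248, np.int64(462), np.int64(323), np.int64(39)), (262, np.int64(462), np.int64(330), np.int64(39)), (276, np.int64(462), np.int64(337), np.int64(39)), (280, np.int64(461), np.int64(339), np.int64(40)), (286, np.int64(461), np.int64(342), np.int64(40)), (292, np.int64(466), np.int64(350), np.int64(0))]
185 [(232, np.int64(499), np.int64(312), np.int64(0)), (239, np.int64(499), np.int64(316), np.int64(-1)), (243, np.int64(492), np.int64(320), np.int64(21)), (248, np.int64(488
[... 4036 characters left out ...]
3), np.int64(116)), (239, np.int64(510), np.int64(325), np.int64(109)), (243, np.int64(528), np.int64(325), np.int64(88)), (248, np.int64(572), np.int64(327), np.int64(40)), (262, np.int64(572), np.int64(336), np.int64(39)), (276, np.int64(528), np.int64(339), np.int64(88)), (280, np.int64(509), np.int64(338), np.int64(109)), (286, np.int64(503), np.int64(339), np.int64(116)), (292, np.int64(502), np.int64(340), np.int64(117))]
[[ 4.55177769e-04 -9.53721552e-01 -3.00690863e-01  7.77090515e-02]
 [ 9.99999647e-01  6.46642475e-04 -5.37227023e-04 -1.99796839e-03]
 [ 7.06804474e-04 -3.00690512e-01  9.53721509e-01 -1.73545629e-01]
 [ 0.00000000e+00  0.00000000e+00  0.00000000e+00  1.00000000e+00]]
```

```bash
python3 - <<'E'
from h import *
z=np.load('w.npz'); P=pts(z['d'],'wrist',z['C'])
for v in range(226,242,2): print(v,[tuple((P[v,u]*1000).round(0).astype(int).tolist()) for u in (228,236,243,248,280,290)])
p,d,C=shot('side'); Q=pts(d,'side',C)
m=(abs(Q[...,0]-.521)<.03)&(abs(Q[...,1]-.334)<.05)&(Q[...,2]>.0)&(Q[...,2]<.12)&(p.max(-1)<90)
q=Q[m]
for lo in np.arange(0,.12,.01):
  w=q[(q[:,2]>=lo)&(q[:,2]<lo+.01)]; print(round(lo,2),len(w),w.min(0).round(3) if len(w) else '',w.max(0).round(3) if len(w) else '')
E
```

```text
226 [(531, 309, -2), (529, 315, 0), (519, 321, 21), (514, 325, 33), (519, 345, 20), (528, 354, -1)]
228 [(532, 309, 0), (532, 315, -1), (510, 322, 43), (509, 325, 45), (519, 345, 21), (529, 355, -1)]
230 [(533, 310, 0), (533, 315, -1), (510, 322, 47), (510, 325, 46), (521, 345, 21), (531, 355, -1)]
232 [(535, 309, -2), (534, 315, 0), (509, 323, 50), (510, 325, 48), (522, 345, 22), (532, 355, -1)]
234 [(536, 310, 0), (536, 315, 0), (510, 323, 51), (509, 325, 52), (509, 342, 51), (534, 355, -1)]
236 [(538, 310, 0), (538, 315, 0), (510, 323, 54), (509, 325, 54), (509, 342, 53), (536, 355, 0)]
238 [(540, 310, -1), (514, 319, 48), (510, 323, 56), (510, 325, 55), (509, 342, 55), (512, 348, 49)]
240 [(515, 315, 49), (514, 319, 51), (510, 323, 58), (510, 325, 58), (509, 342, 57), (513, 348, 50)]
0.0 39 [0.505 0.284 0.   ] [0.533 0.352 0.004]
0.01 0  
0.02 55 [0.492 0.337 0.021] [0.55  0.345 0.03 ]
0.03 123 [0.492 0.326 0.03 ] [0.549 0.344 0.04 ]
0.04 24 [0.5   0.322 0.04 ] [0.547 0.349 0.05 ]
0.05 51 [0.51  0.321 0.05 ] [0.532 0.351 0.06 ]
0.06 46 [0.51  0.324 0.06 ] [0.526 0.351 0.07 ]
0.07 23 [0.51  0.323 0.07 ] [0.533 0.344 0.079]
0.08 38 [0.507 0.304 0.082] [0.532 0.368 0.09 ]
0.09 69 [0.507 0.291 0.09 ] [0.529 0.373 0.1  ]
0.1 84 [0.504 0.285 0.1  ] [0.531 0.382 0.11 ]
0.11 82 [0.504 0.291 0.11 ] [0.525 0.384 0.12 ]
```

apply_moves([
  [[0, 0, 0, 0, 100], [0, 0, 0, 0, 100], [0, 0, 0, 0, 100], [0, 0, 0, 0, 100], [0, 0, 0, 0, 100], [0, 0, 0, 0, 100]],
])

```text
time: 4.22
tool_pos: [0.5212, 0.3339, 0.0088]
orientation: [-3.141, -0.0, -3.088]
wrist_force: [0.3, -0.6, 0.6]
gripper_width: 0.0803
grasp_force: 0.0
```

```bash
python3 w.py w3 yellow,.01,.08;python3 - <<'E'
from h import *
z=np.load('w.npz'); P=pts(z['d'],'wrist',z['C']); p=z['p']
m=(abs(P[...,0]-.521)<.02)&(abs(P[...,1]-.334)<.07)&(P[...,2]>.005)&(P[...,2]<.12)
for y in np.arange(.264,.404,.005):
  w=P[m&(abs(P[...,1]-y)<.0025)]
  if len(w): print(round(y,3),len(w),w[:,2].min().round(3),w[w[:,2].argmin()].round(3))
p,d,C=shot('side'); cv2.imwrite('pics/s3.png',cv2.resize(np.hstack([p[230:384,170:310],z['p'][100:254,180:340]]),None,fx=2.5,fy=2.5)[...,::-1])
E
```

```text
4.22 [0.5212 0.3339 0.0088] [-1.7999e+02 -1.0000e-02 -1.7695e+02] j [ 0.46  0.6   1.64 -0.    0.9  -1.17] f [ 0.3 -0.6  0.6]
yellow 6939 [510.8 332.5] [146.7  26.1] long axis deg 3.2 z [0.0211 0.0393 0.0404]
0.264 544 0.096 [0.512 0.264 0.096]
0.269 1637 0.093 [0.518 0.269 0.093]
0.274 2030 0.092 [0.517 0.274 0.092]
0.279 1052 0.057 [0.516 0.28  0.057]
0.284 856 0.055 [0.512 0.285 0.055]
0.289 1362 0.05 [0.515 0.291 0.05 ]
0.294 1586 0.05 [0.527 0.292 0.05 ]
0.299 431 0.104 [0.51  0.297 0.104]
0.304 300 0.11 [0.505 0.302 0.11 ]
0.309 39 0.117 [0.505 0.307 0.117]
0.314 141 0.113 [0.512 0.316 0.113]
0.319 430 0.02 [0.516 0.32  0.02 ]
0.324 694 0.02 [0.526 0.322 0.02 ]
0.329 753 0.033 [0.529 0.327 0.033]
0.334 770 0.035 [0.514 0.336 0.035]
0.339 759 0.03 [0.514 0.341 0.03 ]
0.344 631 0.02 [0.529 0.346 0.02 ]
0.349 131 0.02 [0.54  0.347 0.02 ]
0.354 95 0.115 [0.501 0.356 0.115]
0.359 343 0.109 [0.502 0.361 0.109]
0.364 381 0.102 [0.506 0.366 0.102]
0.369 1062 0.051 [0.511 0.371 0.051]
0.374 1887 0.05 [0.517 0.372 0.05 ]
0.379 718 0.055 [0.507 0.377 0.055]
0.384 1007 0.057 [0.511 0.383 0.057]
0.389 1913 0.092 [0.511 0.389 0.092]
0.394 1832 0.093 [0.511 0.392 0.093]
0.399 1036 0.096 [0.505 0.398 0.096]
0.404 108 0.099 [0.505 0.402 0.099]
```

View pics/s3.png

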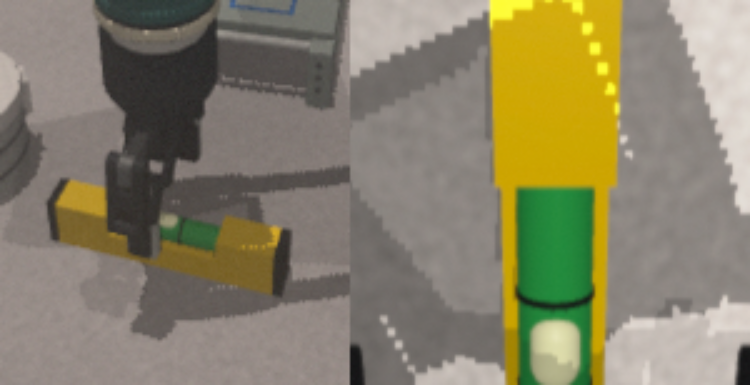

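The opened fingertips stand about 40 mm above the reported TCP (33 mm when nearly shut). Wrist and side depth both show this: tips at z≈0.045 while the TCP reads 0.009. The fingers closed above the level, which hasn't moved. I'll go lower with that offset.

apply_moves([
  [[0, 0, 15, 0, 100], [0, 0, 12, 0, 100], [0, 0, 8, 0, 100], [0, 0, 0, 0, 100]],
])

```text
time: 4.65
tool_pos: [0.5194, 0.333, -0.0284]
orientation: [-3.14, -0.004, -3.088]
wrist_force: [0.2, -0.4, -1.2]
gripper_width: 0.0852
grasp_force: 0.0
```

apply_moves([
  [[0, 0, 0, 0, 0], [0, 0, 0, 0, 0], [0, 0, 0, 0, 0], [0, 0, 0, 0, 0], [0, 0, 0, 0, 0], [0, 0, 0, 0, 0], [0, 0, 0, 0, 0]],
], force=50)

```text
time: 5.23
tool_pos: [0.5218, 0.3343, -0.0255]
orientation: [3.141, 0.001, -3.088]
wrist_force: [-0.2, 0.9, 4.6]
gripper_width: 0.0259
grasp_force: 50.5
```

apply_moves([
  [[0, 0, 0, 0, 45], [0, 0, 0, 0, 45], [0, 0, -2, 0, 45], [0, 0, -3, 0, 45], [0, 0, 0, 0, 0], [0, 0, 0, 0, 0], [0, 0, 0, 0, 0], [0, 0, 0, 0, 0], [0, 0, 0, 0, 0]],
], force=60)

```text
time: 5.98
tool_pos: [0.5217, 0.3342, -0.0205]
orientation: [3.141, 0.001, -3.088]
wrist_force: [-1.0, 0.4, 6.1]
gripper_width: 0.0253
grasp_force: 60.3
```

apply_moves([
  [[0, 0, -15, 0, 0], [0, 0, -35, 0, 0], [0, 0, -40, 0, 0], [0, 0, -40, 0, 0], [0.8, -20, -30, 0, 0], [0.8, -39, 0, 0, 0], [0.8, -39, 0, 0, 0], [0.8, -39, 0, 0, 0], [0.8, -39, 0, 0, 0], [0.8, -39, 0, 0, 0], [0.8, -39, 0, 0, 0], [0.8, -39, 0, 0, 0]],
])

```text
time: 6.98
tool_pos: [0.5294, 0.0393, 0.1384]
orientation: [-3.142, -0.001, -3.088]
wrist_force: [1.0, 0.8, -2.4]
gripper_width: 0.0248
grasp_force: 59.6
```

apply_moves([
  [[0.8, -39, 0, 0, 0], [0.4, -20, 0, 7.1, 0], [0, 0, 0, 7.1, 0], [0, 0, 0, 7.1, 0], [0, 0, 0, 7.1, 0], [0, 0, 0, 7.1, 0], [0, 0, 0, 7.1, 0], [0, 0, 0, 7.1, 0], [0, 0, 0, 7.1, 0], [0, 0, 0, 7.1, 0], [0, 0, 0, 7.1, 0], [0, 0, 0, 7.1, 0]],
])

```text
time: 7.98
tool_pos: [0.5316, -0.0178, 0.1382]
orientation: [-3.14, -0.001, 1.826]
wrist_force: [0.2, -0.1, -2.5]
gripper_width: 0.0249
grasp_force: 59.7
```

apply_moves([
  [[0, 0, 0, 7.1, 0], [0, 0, 0, 1.1, 0], [0, 0, 0, 0, 0], [0, 0, 0, 0, 0]],
])

```text
time: 8.32
tool_pos: [0.532, -0.0179, 0.1386]
orientation: [-3.141, -0.0, 1.692]
wrist_force: [-0.2, -0.1, -3.0]
gripper_width: 0.0249
grasp_force: 59.7
```

```bash
python3 w.py w4 blue,.055,.085 yellow,.09,.25 strip,0,0 red,.05,.13 knob,0,0; python3 - <<'E'
from m import *
for n in ['top','side']:
    p,d,C=shot(n); P=pts(d,n,C); M=masks(p); ok=(P[...,0]>.4)&(abs(P[...,1])<.3)
    for k,zr in [('blue',(.055,.085)),('red',(.07,.13))]:
        try: print(n,k,*rect(M[k]&ok,P,zr))
        except Exception as e: print(n,k,e)
E
```

```text
8.32 [ 0.532  -0.0179  0.1386] [-179.96   -0.     96.94] j [-0.16  0.33  1.73 -0.    1.08 -0.28] f [-0.2 -0.1 -3. ]
blue 1499 [532.6 -10.7] [ 60.3 239. ] long axis deg -82.8 z [0.0681 0.0694 0.0707]
yellow 8315 [5.289e+02 2.000e-01] [ 26.1 125. ] long axis deg -83.0 z [0.1803 0.1985 0.1996]
strip [(0.76, array([0.5265, 0.059 , 0.0664])), (0.6, array([0.5252, 0.0292, 0.2003]))]
red none 0
knob [(0.27, array([ 0.7961, -0.0625,  0.0011]))]
top blue 2 [541.  -82.7] [96.7  0. ] long axis deg 129.6 z [0.0693 0.0695 0.0697]
top red 117 [ 557.2 -210.4] [40.  43.9] long axis deg -80.7 z [0.084  0.1155 0.1221]
side blue 49 [533.9  -7.8] [ 58.3 229.9] long axis deg -82.8 z [0.07   0.0713 0.0723]
side red 27 [ 544.6 -208.1] [ 7.4 25.1] long axis deg -81.4 z [0.0922 0.1072 0.1185]
```

View pics/w4.png

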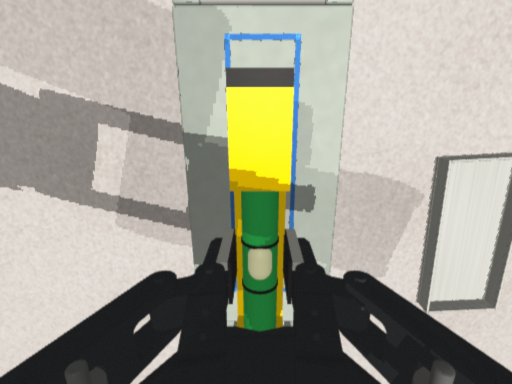

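The wrist view shows the level over the outline, whose top corners are at (227,36) and (300,36). It is aligned and needs about 8 mm towards the hinge and 3 mm in x. I'll lower it there.

apply_moves([
  [[4, 1.5, 20, 0, 0], [4, 1.5, 30, 0, 0], [0, 0, 22, 0, 0], [0, 0, 8, 0, 0], [0, 0, 3, 0, 0], [0, 0, 2, 0, 0], [0, 0, 2, 0, 0], [0, 0, 0, 0, 0]],
])

```text
time: 9.23
tool_pos: [0.5354, -0.0099, 0.0528]
orientation: [3.14, 0.001, 1.689]
wrist_force: [0.8, 0.3, -2.0]
gripper_width: 0.0249
grasp_force: 59.7
```

apply_moves([
  [[0, 0, 2, 0, 0], [0, 0, 1, 0, 0], [0, 0, 1, 0, 0], [0, 0, 0, 0, 0]],
])

```text
time: 9.57
tool_pos: [0.5349, -0.0098, 0.0485]
orientation: [3.141, 0.0, 1.689]
wrist_force: [-1.7, 0.5, 2.4]
gripper_width: 0.0249
grasp_force: 60.6
```

apply_moves([
  [[0, 0, 1, 0, 0], [0, 0, 1, 0, 0], [0, 0, 0, 0, 0]],
])

```text
time: 9.82
tool_pos: [0.5351, -0.0099, 0.0483]
orientation: [3.14, 0.001, 1.689]
wrist_force: [-5.5, -0.4, 22.3]
gripper_width: 0.0248
grasp_force: 63.2
```

apply_moves([
  [[0, 0, 0.8, 0, 0], [0, 0, 0, 0, 0], [0, 0, 0, 0, 0], [0, 0, 0, 0, 0], [0, 0, 0, 0, 0], [0, 0, 0, 0, 0]],
])

```text
time: 10.32
tool_pos: [0.5351, -0.0099, 0.0483]
orientation: [3.14, 0.001, 1.689]
wrist_force: [-7.5, -0.7, 30.1]
gripper_width: 0.025
grasp_force: 64.3
```

apply_moves([
  [[0, 0, -2, 0, 0], [0, 0, 0, 0, 60], [0, 0, 0, 0, 60], [0, 0, 0, 0, 60], [0, 0, 0, 0, 60], [0, 0, -20, 0, 60], [0, 0, -40, 0, 60], [0, 0, -40, 0, 60], [0, 0, -40, 0, 100], [0, 0, 0, 0, 100]],
])

```text
time: 11.15
tool_pos: [0.5397, -0.0103, 0.1946]
orientation: [3.129, 0.003, 1.689]
wrist_force: [0.8, -0.1, 0.7]
gripper_width: 0.0737
grasp_force: 0.0
```

```bash
python3 w.py w5 blue,.055,.085 yellow,.08,.14; python3 - <<'E'
from m import *
for n in ['top','side']:
    p,d,C=shot(n); np.savez(n+'5.npz',p=p,d=d,C=C); P=pts(d,n,C); M=masks(p); ok=(P[...,0]>.4)&(abs(P[...,1])<.3)
    for k,zr in [('yellow',(.075,.14)),('red',(.07,.13))]:
        try: print(n,k,*rect(M[k]&ok,P,zr))
        except Exception as e: print(n,k,e)
    blk=ok&(p.max(-1)<80)&(np.hypot(P[...,0]-.556,P[...,1]+.209)<.04)
    print('flange',blk.sum(),np.percentile(P[blk][:,2],[5,25,50,75,95]).round(3) if blk.sum() else '')
    print(find(n,'knob',C,1))
E
```

```text
11.15 [ 0.5397 -0.0103  0.1946] [179.3    0.19  96.76] j [-0.15  0.27  1.66 -0.    1.2  -0.26] f [ 0.8 -0.1  0.7]
blue 1754 [532.5 -11. ] [ 60.3 239.8] long axis deg -82.9 z [0.0675 0.0691 0.0705]
yellow 2920 [534.4 -13. ] [ 26.  168.4] long axis deg -83.2 z [0.09   0.1082 0.1097]
top yellow 60 [523.3  40.2] [15.3 45.5] long axis deg -86.9 z [0.0932 0.1097 0.1153]
top red 110 [ 555.8 -210.1] [36.5 43.8] long axis deg -82.2 z [0.0862 0.1154 0.1227]
flange 149 [0.061 0.085 0.087 0.089 0.093]
[(0.85, array([ 0.5558, -0.2027,  0.0865]))]
side yellow 275 [535.1  -9.3] [ 25.8 169.1] long axis deg -83.2 z [0.0829 0.1096 0.1115]
side red 129 [ 556.5 -204.5] [29.7 31.1] long axis deg -17.9 z [0.0916 0.1086 0.1194]
flange 158 [0.063 0.073 0.087 0.089 0.09 ]
[(0.79, array([ 0.5545, -0.1951,  0.0939]))]
```

apply_moves([
  [[-39.8, -0.3, 0, 0, 100], [-39.8, -0.3, 0, 0, 100], [-39.8, -0.3, 0, 0, 100], [-39.8, -0.3, 0, 0, 100], [-40, -0.3, 0, 0, 100], [0, 0, 0, 0, 100], [0, 0, 0, 0, 100], [0, 0, 0, 0, 100]],
])

```text
time: 12.07
tool_pos: [0.555, -0.2069, 0.1852]
orientation: [-3.138, -0.003, 1.688]
wrist_force: [-1.5, 0.9, -1.5]
gripper_width: 0.0856
grasp_force: 0.0
```

```bash
python3 w.py w6 red,.08,.13 red,.108,.13 knob,0,0; python3 - <<'E'
from m import *
z=np.load('w.npz'); P=pts(z['d'],'wrist',z['C']); M=masks(z['p'])
top=P[M['red']&(P[...,2]>.112)&(P[...,2]<.125)]; (c,r)=cv2.minEnclosingCircle(top[:,:2].astype(np.float32)*1000); print('top',c,r,np.median(top[:,2]))
b=(z['p'].max(-1)<80)&(np.hypot(P[...,0]-.556,P[...,1]+.208)<.04)&(P[...,2]>.075)&(P[...,2]<.1)
q=P[b]; (c,r)=cv2.minEnclosingCircle(q[:,:2].astype(np.float32)*1000); print('flange',len(q),c,r,np.percentile(q[:,2],[5,50,95]))
h,e=np.histogram(q[:,2],12); print(h,e.round(3))
E
```

```text
12.07 [ 0.555  -0.2069  0.1852] [-1.7982e+02 -1.5000e-01  9.6690e+01] j [-0.47  0.36  1.54  0.    1.24 -0.59] f [-1.5  0.9 -1.5]
red 1188 [ 558.8 -215.1] [39.  47.9] long axis deg -87.7 z [0.0924 0.1162 0.1175]
red 1011 [ 556.5 -208.8] [34.4 35. ] long axis deg -88.8 z [0.1139 0.1164 0.1175]
knob [(0.89, array([ 0.5579, -0.2051,  0.0858]))]
top (556.6141967773438, -209.20709228515625) 17.971027374267578 0.11645204735918185
flange 1540 (556.62646484375, -209.07968139648438) 31.877986907958984 [0.08528193 0.08651139 0.08802179]
[  6   8  23 519 816 149  12   3   2   1   0   1] [0.081 0.082 0.084 0.085 0.086 0.088 0.089 0.09  0.092 0.093 0.094 0.096
 0.097]
```

View pics/w6.png

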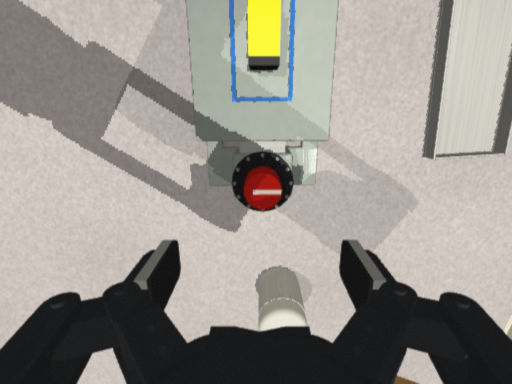

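The wrist view shows the knob at pixel (263,187): axis (0.5566, -0.2091), grip top 0.1165, flange top 0.0865. Both radii match the text, and the level sits inside the outline. Next I'll descend and grip the knob.

apply_moves([
  [[-2.4, 1.3, 25, 0, 75], [0, 0, 35, 0, 75], [0, 0, 35, 0, 75], [0, 0, 22, 0, 75], [0, 0, 12, 0, 75], [0, 0, 0, 0, 75], [0, 0, 0, 0, 75]],
], force=40)

```text
time: 12.75
tool_pos: [0.558, -0.209, 0.0583]
orientation: [-3.141, -0.0, 1.69]
wrist_force: [-0.4, -0.4, 0.4]
gripper_width: 0.0638
grasp_force: 0.0
```

```bash
python3 w.py w7 red,.113,.13; python3 - <<'E'
from m import *
z=np.load('w.npz'); P=pts(z['d'],'wrist',z['C']); s=ctrl.state()
for sg in (1,-1):
  T=toolT(); Q=(P-T[:3,3])@T[:3,:3]
  m=(abs(Q[...,0])<.014)&(Q[...,1]*sg>.025)&(Q[...,1]*sg<.06)&(P[...,2]>.092)&(P[...,2]<.15)
  print(sg,m.sum(),np.percentile(P[m][:,2],[1,5,20]).round(4), (Q[m][:,1]*sg).min().round(4), s['gripper_width'])
E
```

```text
12.75 [ 0.558  -0.209   0.0583] [-1.7997e+02 -2.0000e-02  9.6820e+01] j [-0.47  0.51  1.66 -0.    0.97 -0.59] f [-0.4 -0.4  0.4]
red 3352 [ 556.8 -208.9] [34.8 35.7] long axis deg -86.2 z [0.1152 0.1165 0.1174]
1 4295 [0.0984 0.1043 0.1188] 0.0265 0.06417505126795897
-1 4191 [0.0985 0.1043 0.1185] 0.0298 0.06417505126795897
```

apply_moves([
  [[0, -1.2, 4, 0, 75], [0, 0, 0, 0, 20], [0, 0, 0, 0, 20], [0, 0, 0, 0, 20], [0, 0, 0, 0, 20], [0, 0, 0, 0, 20]],
], force=40)

```text
time: 13.3
tool_pos: [0.5577, -0.2103, 0.0548]
orientation: [3.14, 0.001, 1.688]
wrist_force: [2.5, 0.9, 0.7]
gripper_width: 0.0352
grasp_force: 40.0
```

apply_moves([
  [[0, 0, 3, 0, 20], [0, 0, 2, 0, 20], [0, 0, 0, 0, 20]],
])

```text
time: 13.55
tool_pos: [0.5577, -0.2103, 0.049]
orientation: [3.14, 0.001, 1.688]
wrist_force: [3.4, 1.5, 2.5]
gripper_width: 0.0348
grasp_force: 40.1
```

apply_moves([
  [[0, 0, 1, 0, 20], [0, 0, 0.8, 0, 20], [0, 0, 0, 0, 20]],
])

```text
time: 13.8
tool_pos: [0.5577, -0.2103, 0.0483]
orientation: [3.14, 0.001, 1.689]
wrist_force: [3.8, 1.9, 7.7]
gripper_width: 0.0349
grasp_force: 41.1
```

apply_moves([
  [[0, 0, 0.6, 0, 20], [0, 0, 0, 0, 20]],
])

```text
time: 13.97
tool_pos: [0.5577, -0.2103, 0.0482]
orientation: [3.14, 0.001, 1.689]
wrist_force: [2.5, 2.1, 12.1]
gripper_width: 0.0349
grasp_force: 41.4
```

```bash
cat > b.py <<'E'
from m import *
import sys
Ls=np.array([.5347,-.0112,.107]); ax=np.array([-.119,.9929,0])  # level centre, axis towards hinge
for n in ['side','top']:
    p,d,C=shot(n); K=np.array(ctrl.camera_model(n)['intrinsics'])
    def pr(X):
        c=C[:3,:3].T@(X-C[:3,3]); return (K@c)[:2]/c[2]
    t=np.linspace(-.1,.1,201); uv=np.array([pr(Ls+ax*a) for a in t]).astype(np.float32)
    g=p.astype(np.float32); prof=cv2.remap(g,uv[:,0:1],uv[:,1:2],cv2.INTER_LINEAR)[:,0]
    np.save(n+'prof.npy',prof)
    print(n,'px/mm',round(np.hypot(*(uv[150]-uv[50]))/100,3), uv[100].round(0))
    for i in range(50,152,4): print(int(round(t[i]*1000)),prof[i].astype(int),end=' ')
    print()
    if len(sys.argv)>1 and n=='side':
        c=uv[100].astype(int); cv2.imwrite(f'pics/{sys.argv[1]}.png',cv2.resize(p[c[1]-45:c[1]+45,c[0]-60:c[0]+60],None,fx=6,fy=6,interpolation=cv2.INTER_CUBIC)[...,::-1])
E
python3 b.py b1
```

```text
side px/mm 0.199 [282. 195.]
-50 [150 120  40] -46 [129 110  42] -42 [100 103  47] -38 [ 65 103  54] -34 [ 54 105  56] -30 [ 52 106  57] -26 [ 53 107  59] -22 [ 53 107  60] -18 [50 94 54] -14 [49 85 51] -10 [51 96 56] -6 [ 52 101  58] -2 [ 86 118  77] 2 [143 146 111] 6 [165 159 126] 10 [170 163 130] 14 [156 157 123] 18 [120 139 102] 22 [ 70 113  69] 26 [ 53 105  58] 30 [ 51 105  57] 34 [100 120  55] 38 [157 134  46] 42 [176 141  37] 46 [180 142  40] 50 [179 143  40] 
top px/mm 0.326 [249. 220.]
-50 [192 173  84] -46 [188 171  82] -42 [168 162  81] -38 [116 146  80] -34 [ 74 138  82] -30 [ 63 137  80] -26 [ 64 136  82] -22 [ 62 135  80] -18 [ 60 131  77] -14 [ 55 118  70] -10 [ 57 121  72] -6 [ 63 134  79] -2 [ 73 137  86] 2 [118 151 113] 6 [164 172 148] 10 [180 182 163] 14 [177 179 160] 18 [156 166 140] 22 [106 144 103] 26 [ 66 135  82] 30 [ 63 137  81] 34 [ 68 140  85] 38 [102 150  88] 42 [161 173  91] 46 [188 186  92] 50 [193 189  92]
```

View pics/b1.png

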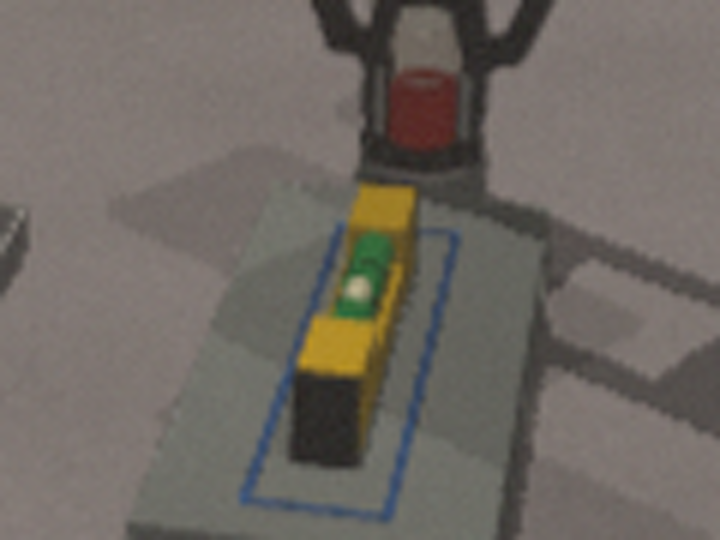

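apply_moves([
  [[0, 0, 0, 5, 20], [0, 0, 0, 7, 20], [0, 0, 0, 7, 20], [0, 0, 0, 7, 20], [0, 0, 0, 7, 20], [0, 0, 0, 7, 20], [0, 0, 0, 7, 20], [0, 0, 0, 7, 20], [0, 0, 0, 0, 20], [0, 0, 0, 0, 20], [0, 0, 0, 0, 20], [0, 0, 0, 0, 20]],
])

```text
time: 15.07
tool_pos: [0.5553, -0.2093, 0.048]
orientation: [-3.139, 0.001, 0.746]
wrist_force: [-3.2, 4.0, 17.5]
gripper_width: 0.0348
grasp_force: 41.8
```

apply_moves([
  [[0, 0, 0, 0, 20], [0, 0, 0, 0, 20], [0, 0, 0, 0, 20], [0, 0, 0, 0, 20], [0, 0, 0, 0, 20], [0, 0, 0, 0, 20], [0, 0, 0, 0, 20], [0, 0, 0, 0, 20], [0, 0, 0, 0, 20], [0, 0, 0, 0, 20], [0, 0, 0, 0, 20], [0, 0, 0, 0, 20]],
])

```text
time: 16.07
tool_pos: [0.5553, -0.2093, 0.048]
orientation: [-3.139, 0.001, 0.746]
wrist_force: [-4.5, 3.7, 17.7]
gripper_width: 0.0352
grasp_force: 41.8
```

apply_moves([
  [[0, 0, 0, 0, 20], [0, 0, 0, 0, 20], [0, 0, 0, 0, 20], [0, 0, 0, 0, 20], [0, 0, 0, 0, 20], [0, 0, 0, 0, 20], [0, 0, 0, 0, 20], [0, 0, 0, 0, 20], [0, 0, 0, 0, 20], [0, 0, 0, 0, 20], [0, 0, 0, 0, 20], [0, 0, 0, 0, 20]],
])

```text
time: 17.07
tool_pos: [0.5553, -0.2092, 0.048]
orientation: [-3.139, 0.001, 0.746]
wrist_force: [-3.0, 3.3, 17.7]
gripper_width: 0.0349
grasp_force: 41.8
```

```bash
python3 b.py; python3 -c "
from m import *
p,d,C=shot('top');cv2.imwrite('pics/t8.png',cv2.resize(p[195:245,195:330],None,fx=5.8,fy=5.8,interpolation=cv2.INTER_CUBIC)[...,::-1])"
```

```text
side px/mm 0.199 [282. 195.]
-50 [139 112  40] -46 [110 103  44] -42 [ 80 100  51] -38 [ 57 105  57] -34 [ 52 105  58] -30 [ 51 105  56] -26 [ 51 105  56] -22 [ 54 103  58] -18 [57 97 59] -14 [ 80 103  71] -10 [138 139 108] -6 [155 152 119] -2 [162 158 125] 2 [153 152 120] 6 [117 124  95] 10 [71 98 64] 14 [54 98 56] 18 [ 51 105  58] 22 [ 52 106  59] 26 [ 53 106  59] 30 [ 60 109  57] 34 [110 122  49] 38 [161 136  42] 42 [179 142  40] 46 [177 141  37] 50 [177 141  39] 
top px/mm 0.326 [249. 220.]
-50 [192 172  83] -46 [189 171  82] -42 [170 161  81] -38 [117 145  79] -34 [ 74 138  82] -30 [ 65 137  84] -26 [ 66 137  83] -22 [ 63 135  81] -18 [ 61 131  78] -14 [ 58 119  70] -10 [ 85 124  85] -6 [134 151 121] -2 [171 175 155] 2 [180 182 164] 6 [169 175 152] 10 [128 147 117] 14 [ 77 123  81] 18 [ 59 127  76] 22 [ 60 133  78] 26 [ 61 133  78] 30 [ 57 130  76] 34 [ 64 136  80] 38 [ 94 148  88] 42 [150 166  88] 46 [183 183  90] 50 [193 189  93]
```

View pics/t8.png

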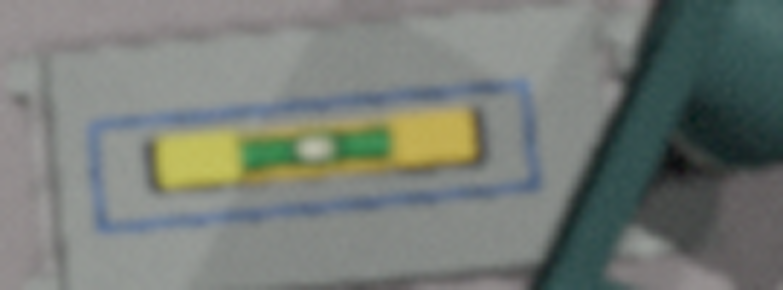

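apply_moves([
  [[0, 0, -0.3, 3, 20], [0, 0, 0, 3, 20], [0, 0, 0, 0, 20], [0, 0, 0, 0, 20], [0, 0, 0, 0, 20], [0, 0, 0, 0, 20], [0, 0, 0, 0, 20], [0, 0, 0, 0, 20], [0, 0, 0, 0, 20], [0, 0, 0, 0, 20], [0, 0, 0, 0, 20], [0, 0, 0, 0, 20]],
])

```text
time: 18.22
tool_pos: [0.5552, -0.209, 0.0481]
orientation: [-3.139, 0.001, 0.641]
wrist_force: [-2.6, 3.9, 16.4]
gripper_width: 0.0353
grasp_force: 41.6
```

apply_moves([
  [[0, 0, 0, 0, 20], [0, 0, 0, 0, 20], [0, 0, 0, 0, 20], [0, 0, 0, 0, 20], [0, 0, 0, 0, 20], [0, 0, 0, 0, 20], [0, 0, 0, 0, 20], [0, 0, 0, 0, 20], [0, 0, 0, 0, 20], [0, 0, 0, 0, 20], [0, 0, 0, 0, 20], [0, 0, 0, 0, 20]],
])

```text
time: 19.22
tool_pos: [0.5551, -0.209, 0.0481]
orientation: [-3.139, 0.001, 0.641]
wrist_force: [-2.6, 3.9, 16.1]
gripper_width: 0.0352
grasp_force: 41.6
```

apply_moves([
  [[0, 0, 0, 0, 20], [0, 0, 0, 0, 20], [0, 0, 0, 0, 20], [0, 0, 0, 0, 20], [0, 0, 0, 0, 20], [0, 0, 0, 0, 20], [0, 0, 0, 0, 20], [0, 0, 0, 0, 20], [0, 0, 0, 0, 20], [0, 0, 0, 0, 20], [0, 0, 0, 0, 20], [0, 0, 0, 0, 20]],
])

```text
time: 20.22
tool_pos: [0.5551, -0.209, 0.0481]
orientation: [-3.139, 0.001, 0.641]
wrist_force: [-2.6, 3.7, 15.7]
gripper_width: 0.0348
grasp_force: 41.6
```

```bash
python3 b.py >/dev/null; python3 - <<'E'
import numpy as np
r=np.load('topprof.npy'); t=np.arange(-100,101); R=r[:,0]
def cr(thr,lo,hi): # first crossing of R through thr
    for i in range(lo+100,hi+100):
        if (R[i]-thr)*(R[i+1]-thr)<=0: return t[i]+(thr-R[i])/(R[i+1]-R[i])
a,b=cr(120,-20,0),cr(120,4,25); L,H=cr(125,-50,-28),cr(125,28,50)
G=r[:,1]; print('bubble',(a+b)/2,'vial mid',(L+H)/2,'ring dips',t[80:100][G[80:100].argmin()],t[105:122][G[105:122].argmin()])
E
```

```text
bubble 0.09605763852596283 vial mid 0.8630275428295135 ring dips -14 14
```

```bash
python3 -c "
from rig import ctrl
print(ctrl.close_job())"
```

```text
the job is handed in; nothing more can be done
None
```

I handed the job in at about 20 s: the level is pressed flat inside the blue outline and released, and the knob is still gripped and held at its stop with about 16 N. From the top camera the bubble is within about 1 mm of centre, and the drum, bottle and dish were not touched; I have no verdict from the judging.

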